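Stand the sample jars in their spill trays

ROBOT

A 6-joint arm with a two-finger parallel gripper is mounted at the origin on the work surface. World frame = base frame: x ahead of the robot, y to its left, z up, the work surface at z = 0. Lengths are in m, angles in rad, forces in N, time in s.
With the tool pointing down it reaches from about 0.375 to 0.925 m from the base axis. Payload 5.7 kg.
Tool frame: the origin (TCP) lies midway between the tips of the shut fingers; the grasp point (between the pads) lies 19 mm behind it; z points along the fingers, y is the line along which they close (so a half turn about z gives the same grasp; the last joint's range is limited). The gripper opens to 88 mm and grips with 3 to 60 N. Pads are 20 mm wide; open, the fingers measure 115 mm over their backs; the gripper's body (75 mm by 178 mm) begins 61 mm behind the grasp point.
Start: joints at [1.157, 0.359, 1.51, -0, 1.272, -0.115], TCP at [0.177, 0.573, 0.223] pointing down, gripper open.
Joint ranges: [-2.97, 2.97], [-1.01, 2.36], [0.21, 2.38], [-0.96, 4.11], [0.2, 2.71], [-2.98, 2.98]. Speed limits (rad/s): [2.39, 2.39, 3.14, 3.14, 3.14, 3.14].

INTERFACE

Orientations are given as a unit quaternion [x, y, z, w].
In Python, from bench import move_ptp, servo_line, goto_joints, move_gripper, sleep, inverse_kinematics, capture, PlanningError, close_job, spot_in, silhouettes, current_clock, current_joint_pos, current_qvel, current_joint_torque, current_position, current_orientation, current_force, current_torque, current_finger_gap, current_grip_force gives the robot as it stands. Calls block until the motion is done:
- move_ptp(position, orientation): joint-space move of the TCP to a pose.
- servo_line(position, orientation=None, rate=0.15, contact_N=None): straight line of the TCP; orientation=None keeps the orientation; rate is the mean speed in m/s. With contact_N (N) it stops when the force on the tool has changed by that much, and returns True; else False.
- goto_joints(angles): joint-space move.
- move_gripper(opening): finger opening in m; the grip force is fixed at half the most; returns when the fingers have stopped.
- sleep(seconds).
- inverse_kinematics(position, orientation): joint angles nearest the present ones, or None.
- capture(name): name is "scene" or "top" or "wrist"; returns a dict with "image" (480x640x3 uint8, blue, green, red), "range_z" (480x640 float32, m along the optical axis (not along the pixel's ray), 0 where there is no reading), "intrinsics" (3x3 intrinsics, pixels), "k1" (the pictures are not rectified: a ray, as slopes to the right and down, at radius r is drawn at 1 + k1 r^2 times it, then the intrinsics apply), "R" (3x3) and "t" (3): a world point X has camera coordinates R X + t. Camera axes: x right, y down, z forward; pixel columns grow to the right and rows downward; lengths in m; the calibration is good to about 2 mm. A picture is of the moment at which its call begins.
A pose or a line that the arm cannot do raises PlanningError and nothing moves.
- close_job(): hands the job in; it is judged then, once.
Trained networks look in the newest picture that a camera, given by its name, has taken for a name from the list of things; names that differ only in an ending like _2 or _b are one class to them, and where a whole thing is asked for, a point or a joint stands for the part that bears it (a point fixed in the world has none). Each returns a list of dicts, best first, with "conf" (0 to 1); they miss things now and then, are a little off and sometimes report something else, mostly with a low value. They report only what shows in the picture. A call takes as long as a camera call. They do not tell look-alikes from the thing itself.
- spot_in(camera, query): "xy" ([column, row] in pixels, amid what is visible of it).
- silhouettes(camera, query): "region" (480x640 bool, what is visible of it) and "xy" ([column, row] in pixels, amid what is visible of it).
Readings, each from a call of its own:
- current_clock(): time.
- current_joint_pos(): joint angles.
- current_qvel(): joint speeds.
- current_joint_torque(): joint torques, N m.
- current_position(): TCP position.
- current_orientation(): TCP orientation.
- current_force(): force on the tool from outside, world axes, zero at the start.
- current_torque(): the same for the moment, N m.
- current_finger_gap(): finger opening in m.
- current_grip_force(): force on a finger pad.
Only numpy, scipy, OpenCV 4.12 (cv2) and the standard library are available. Lean on these libraries where they do the work, as an engineer would, in place of code of your own. Each camera call takes 0.05 s, during which the arm holds its last target. There are 200 camera calls.

TASK

Before the measurements start, stand each of the four red-lidded sample jars upright on the floor of the round dark steel spill tray of its own size: the smallest jar in the smallest tray, the next in the next, up to the largest jar in the largest tray. Keep the jars upright all the way, and leave the amber bottle and the open beaker where they are.

Things in the scene. Friction and masses are not known exactly. Their poses are not given: they have to be found in the camera images.
- jar_1: The smallest of the four lidded sample jars: loose, upright, a plain white plastic cylinder 26 mm in diameter and 45 mm high over all, whose top 12 mm are a flat red lid of the same diameter, fixed to it. Origin at the centre of its underside, z up.
- jar_2: The second smallest of the four lidded sample jars: loose, upright, a plain white plastic cylinder 38 mm in diameter and 56 mm high over all, whose top 12 mm are a flat red lid of the same diameter, fixed to it. Origin at the centre of its underside, z up.
- jar_3: The second largest of the four lidded sample jars: loose, upright, a plain white plastic cylinder 50 mm in diameter and 68 mm high over all, whose top 12 mm are a flat red lid of the same diameter, fixed to it. Origin at the centre of its underside, z up.
- jar_4: The largest of the four lidded sample jars: loose, upright, a plain white plastic cylinder 62 mm in diameter and 80 mm high over all, whose top 12 mm are a flat red lid of the same diameter, fixed to it. Origin at the centre of its underside, z up.
- tray_1: The smallest of the four round dark steel trays, fixed to the bench: 52 mm outside and 46 mm inside diameter, so jar_1 stands in it with 10 mm to spare all round; flat floor 3 mm thick, upright rim 3 mm thick whose top is 8 mm above the bench. Origin at the centre of its underside, on the bench, z up.
- tray_2: The second smallest of the four round dark steel trays, fixed to the bench: 64 mm outside and 58 mm inside diameter, so jar_2 stands in it with 10 mm to spare all round; flat floor 3 mm thick, upright rim 3 mm thick whose top is 8 mm above the bench. Origin at the centre of its underside, on the bench, z up.
- tray_3: The second largest of the four round dark steel trays, fixed to the bench: 76 mm outside and 70 mm inside diameter, so jar_3 stands in it with 10 mm to spare all round; flat floor 3 mm thick, upright rim 3 mm thick whose top is 8 mm above the bench. Origin at the centre of its underside, on the bench, z up.
- tray_4: The largest of the four round dark steel trays, fixed to the bench: 88 mm outside and 82 mm inside diameter, so jar_4 stands in it with 10 mm to spare all round; flat floor 3 mm thick, upright rim 3 mm thick whose top is 8 mm above the bench. Origin at the centre of its underside, on the bench, z up.
- amber_bottle: A bystander: loose, upright amber glass bottle with a blue cap and a paper label, 48 mm in diameter, 95 mm high. Origin at the centre of its underside, z up. Not to be moved.
- beaker: A bystander: loose, open white plastic beaker without a lid, 56 mm across the rim, 65 mm high. Origin at the centre of its underside, z up. Not to be moved.
There are look-alikes about, which are no part of the job. What is shaped like the tray_2 but green is not meant.

How it is judged:
At the end, for the whole second after the job is handed in: Every jar stands in the tray of its size, flat on its floor (underside less than 6 mm above the bench, tilt under 0.08 rad), its centre within 12 mm of the tray's centre (anywhere inside the rim), released and at rest; amber bottle and beaker are within 20 mm of where they started (horizontal distance between jar_1 and tray_1 below 0.012 m and z of jar_1 in the frame of tray_1 below 0.006 m and angle between each of jar_1, jar_2, jar_3, jar_4's own z axis and vertical below 0.08 rad and linear speed of each of jar_1, jar_2, jar_3, jar_4 below 0.02 m/s and horizontal distance between jar_2 and tray_2 below 0.012 m and z of jar_2 in the frame of tray_2 below 0.006 m and horizontal distance between jar_3 and tray_3 below 0.012 m and z of jar_3 in the frame of tray_3 below 0.006 m and horizontal distance between jar_4 and tray_4 below 0.012 m and z of jar_4 in the frame of tray_4 below 0.006 m and distance of each of amber_bottle, beaker from where it was at the start of the episode below 0.02 m); the robot touches nothing.
It fails at once if amber bottle pushed more than 20 mm from its place (distance of amber_bottle from where it was at the start of the episode above 0.02 m).
It fails at once if beaker pushed more than 20 mm from its place (distance of beaker from where it was at the start of the episode above 0.02 m).
It fails at once if a jar tipped by more than about 35 degrees (angle between any of jar_1, jar_2, jar_3, jar_4's own z axis and vertical above 0.6 rad).
It also fails if it takes over 109 s, if anything falls off the work surface, if the arm or the gripper's body presses on something with over 40 N, if the wrist force passes 120 N, or if a joint passes its speed limit or range.

## Working session

There is one attempt and no reset: what is moved stays moved. The work goes in short steps, each a Python script; the robot and the scene stay as the last script left them, time stands still between calls to the robot, and variables do not carry over. Pictures are saved under pics/ and viewed, at most 14 in all, crops included, and the job is handed in when it is done.

```bash
mkdir -p pics
python3 - <<'E'
from bench import *
import cv2
for c in ("top","scene"):
    d=capture(c); cv2.imwrite(f"pics/{c}0.png",d["image"]); print(c,d["R"].round(3).tolist(),d["t"].round(3),d["k1"],d["intrinsics"].tolist())
    for q in ("jar_1","tray_1","amber_bottle","beaker"):
        print(q,[(r["xy"],round(r["conf"],2)) for r in spot_in(c,q)])
print(current_clock(),current_orientation())
E
```

```text
top [[0.028, -0.999, 0.016], [-0.996, -0.029, -0.083], [0.084, -0.013, -0.996]] [-0.005  0.509  0.907] 0.0375874120336126 [[516.3600164743807, 0.0, 323.5879914811724], [0.0, 516.3600164743807, 243.73916684614125], [0.0, 0.0, 1.0]]
jar_1 [([376.6, 147.9], 0.96), ([499.5, 216.0], 0.62), ([296.6, 147.0], 0.6), ([249.9, 208.9], 0.5), ([338.7, 219.4], 0.15)]
tray_1 [([412.4, 218.8], 0.92), ([137.5, 331.4], 0.9), ([202.3, 286.3], 0.77), ([131.6, 259.9], 0.71), ([340.3, 217.9], 0.63), ([458.4, 276.9], 0.55)]
amber_bottle [([377.7, 273.3], 0.66)]
beaker [([284.6, 267.3], 0.91)]
scene [[-0.607, 0.795, -0.008], [0.505, 0.378, -0.776], [-0.613, -0.475, -0.631]] [ 0.293 -0.243  1.25 ] -0.06500142210344449 [[441.2376812012037, 0.0, 319.01345625475466], [0.0, 441.2376812012037, 237.9672339532009], [0.0, 0.0, 1.0]]
jar_1 [([194.9, 201.4], 0.93), ([350.3, 279.7], 0.74), ([279.8, 289.4], 0.68), ([222.2, 263.7], 0.6)]
tray_1 [([293.2, 252.5], 0.92), ([247.5, 198.8], 0.87), ([247.5, 234.0], 0.76), ([426.9, 266.1], 0.75), ([497.0, 265.7], 0.62), ([484.6, 307.9], 0.57)]
amber_bottle [([294.6, 204.4], 0.89)]
beaker [([356.1, 230.7], 0.63), ([351.4, 280.5], 0.34)]
0.5 [ 1.48852680e-01  9.88859379e-01 -8.39293373e-05 -2.72052770e-05]
```

View pics/top0.png

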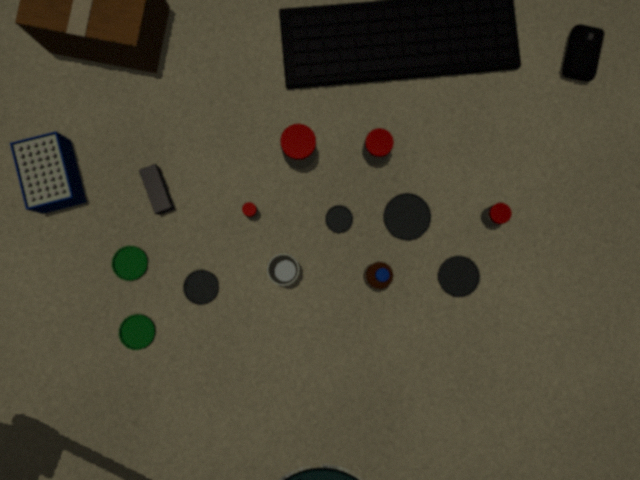

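View pics/scene0.png

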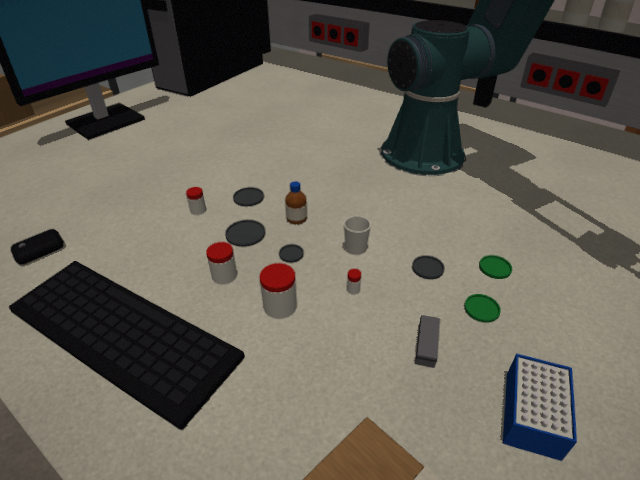

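The red-lidded jars in the top view are jar_4 (298,141), jar_3 (379,142), jar_2 (500,213) and jar_1 (249,209). The dark trays are tray_1 (339,218), tray_2 (201,287), tray_3 (459,276) and tray_4 (407,216).

Things that could be mistaken for these:
- Green trays at (130,263) and (137,331)
- The beaker at (285,270)
- The bottle at (378,275)

Next I'll measure positions and check the sizes against the descriptions.

```bash
cat > h.py <<'E'
from bench import *
import numpy as np, cv2
D={1:.026,2:.038,3:.050,4:.062}; H={1:.045,2:.056,3:.068,4:.080}
def back(d,px,z):
    """pixels -> world xy on the plane z"""
    K=d["intrinsics"]; p=np.atleast_2d(np.asarray(px,float)); s=(p-[K[0,2],K[1,2]])/[K[0,0],K[1,1]]
    u=s.copy()
    for _ in range(10): u=s/(1+d["k1"]*(u**2).sum(1,keepdims=True))
    R=np.array(d["R"]); c=-R.T@d["t"]; r=np.c_[u,np.ones(len(u))]@R
    return (c+r*((z-c[2])/r[:,2])[:,None])[:,:2]
def fit(d,mask,z):
    """centre & diameter of the disc at height z: (min circle of contour on plane, area-diameter)"""
    cs,_=cv2.findContours(mask.astype(np.uint8),cv2.RETR_EXTERNAL,cv2.CHAIN_APPROX_NONE)
    w=back(d,max(cs,key=len)[:,0],z)
    A=np.c_[2*w,np.ones(len(w))]; a=np.linalg.lstsq(A,(w**2).sum(1),rcond=None)[0]
    return a[:2],2*np.sqrt(a[2]+a[:2]@a[:2])
def redmask(im):
    h=cv2.cvtColor(im,cv2.COLOR_BGR2HSV); return ((h[...,0]<8)|(h[...,0]>172))&(h[...,1]>170)&(h[...,2]>60)
def topred(d):
    """red blobs"""
    n,l,s,c=cv2.connectedComponentsWithStats(redmask(d["image"]).astype(np.uint8))
    return [(l==i,c[i]) for i in range(1,n) if s[i,4]>60]
E
python3 - <<'E'
from h import *
d=capture("top")
for m,c in topred(d):
    for z in H.values():
        p,D_=fit(d,m,z); print("red",c.round(),z,p.round(4),round(D_,4)) if abs(z-(D_*.035/.036+.019))<.012 else None
for q,z in (("tray_1",.008),("beaker",.065),("amber_bottle",.095)):
    for r in silhouettes("top",q):
        p,D_=fit(d,r["region"],z); b,g,rr=d["image"][r["region"]].mean(0).round(); print(q,np.round(r["xy"]),round(r["conf"],2),p.round(4),round(D_,4),b,g,rr)
s=capture("scene")
for q,z in (("tray_1",.008),("beaker",.065)):
    for r in silhouettes("scene",q):
        p,D_=fit(s,r["region"],z); print("S",q,np.round(r["xy"]),p.round(4),round(D_,4))
cv2.imwrite("pics/crop.png",cv2.resize(d["image"][110:310,170:530],(792,440)))
E
```

```text
red [298. 141.] 0.068 [0.6826 0.0605] 0.0592
red [298. 141.] 0.08 [0.6792 0.06  ] 0.0584
red [379. 142.] 0.056 [ 0.6888 -0.0818] 0.0469
red [379. 142.] 0.068 [ 0.6853 -0.0804] 0.0463
red [249. 209.] 0.045 [0.5646 0.1435] 0.0225
red [500. 213.] 0.045 [ 0.5711 -0.2994] 0.0347
red [500. 213.] 0.056 [ 0.5694 -0.2955] 0.0343
tray_1 [459. 276.] 0.96 [ 0.4596 -0.2364] 0.0747 22.0 25.0 25.0
tray_1 [142. 330.] 0.96 [0.3441 0.3374] 0.0616 17.0 55.0 13.0
tray_1 [199. 287.] 0.93 [0.4264 0.228 ] 0.0619 25.0 28.0 28.0
tray_1 [410. 219.] 0.86 [ 0.5662 -0.141 ] 0.0866 23.0 27.0 26.0
tray_1 [134. 262.] 0.74 [0.4664 0.358 ] 0.0595 17.0 56.0 12.0
tray_1 [339. 219.] 0.59 [ 0.5579 -0.0159] 0.05 26.0 30.0 30.0
beaker [284. 267.] 0.82 [0.4601 0.0792] 0.0541 67.0 76.0 76.0
amber_bottle [496. 214.] 0.67 [ 0.56   -0.2741] 0.0436 11.0 15.0 65.0
amber_bottle [378. 275.] 0.65 [ 0.454  -0.0795] 0.0465 25.0 24.0 32.0
amber_bottle [296. 147.] 0.62 [0.667  0.0587] 0.069 11.0 16.0 76.0
S tray_1 [496. 268.] [0.3487 0.3397] 0.0671
S tray_1 [245. 231.] [ 0.5693 -0.1369] 0.088
S tray_1 [483. 306.] [0.4709 0.359 ] 0.0634
S tray_1 [290. 253.] [ 0.5617 -0.0115] 0.0554
S tray_1 [245. 199.] [ 0.4655 -0.2283] 0.0801
S tray_1 [426. 266.] [0.4304 0.2316] 0.0649
S beaker [357. 230.] [0.4883 0.0965] 0.0911
```

View pics/crop.png

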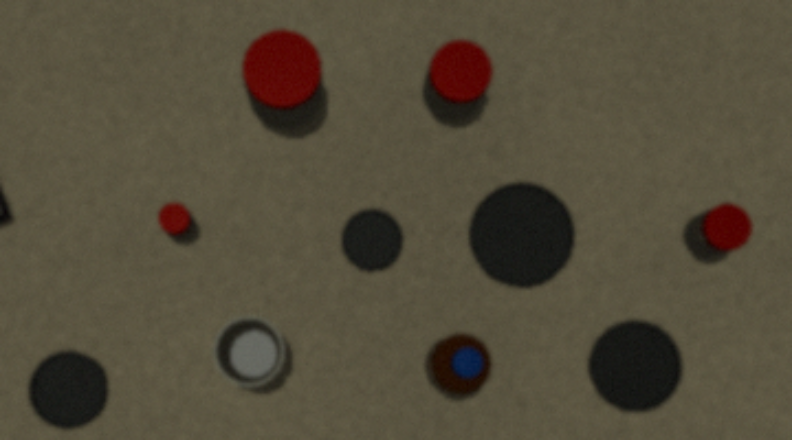

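The sizes match the descriptions, and the crop confirms the choice: four red lids and four dark trays, with no green ones in it. Top and scene disagree by a steady 4–5 mm or so, so I'll use the wrist camera to settle that.

Run:
```python
from h import *
Q=[0,1,0,0]
for i,p in enumerate([(.50,.15,.33),(.50,-.17,.33)]):
    try: move_ptp(p,Q)
    except PlanningError as e: print(e); continue
    d=capture("wrist"); cv2.imwrite(f"pics/w{i}.png",d["image"]); print(np.round(-np.array(d["R"]).T@d["t"],3),current_clock())
    for m,c in topred(d):
        print("red",c.round(),[(z,fit(d,m,z)[0].round(4),round(fit(d,m,z)[1],4)) for z in H.values()])
    for r in silhouettes("wrist","tray_1"):
        p,D_=fit(d,r["region"],.008); print("tray",np.round(r["xy"]),round(r["conf"],2),p.round(4),round(D_,4),d["image"][r["region"]].mean(0).round())
a=cv2.imread("pics/w0.png");b=cv2.imread("pics/w1.png")
cv2.imwrite("pics/w.png",cv2.resize(np.hstack([a,b]),(800,300)))
```

```text
[0.416 0.15  0.491] 2.8583
red [254. 336.] [(0.045, array([0.7004, 0.0518]), np.float64(0.0629)), (0.056, array([0.6934, 0.0543]), np.float64(0.0614)), (0.068, array([0.6857, 0.0569]), np.float64(0.0597)), (0.08, array([0.6781, 0.0595]), np.float64(0.058))]
red [154. 334.] [(0.045, array([ 0.6977, -0.0932]), np.float64(0.0464)), (0.056, array([ 0.6908, -0.0872]), np.float64(0.0453)), (0.068, array([ 0.6832, -0.0807]), np.float64(0.044)), (0.08, array([ 0.6756, -0.0742]), np.float64(0.0428))]
tray [ 38. 164.] 0.83 [ 0.4583 -0.2349] 0.0775 [67. 71. 70.]
tray [123. 238.] 0.76 [ 0.5645 -0.1406] 0.087 [68. 73. 72.]
tray [476. 170.] 0.65 [0.4654 0.3566] 0.064 [ 71. 119.  68.]
tray [472.  71.] 0.61 [0.3437 0.3366] 0.0636 [ 68. 118.  64.]
tray [205. 233.] 0.56 [ 0.5566 -0.0151] 0.0508 [72. 78. 76.]
tray [383. 140.] 0.55 [0.4259 0.2295] 0.0627 [80. 85. 83.]
[ 0.416 -0.17   0.492] 4.175
red [493. 333.] [(0.045, array([0.6968, 0.0781]), np.float64(0.0564)), (0.056, array([0.6899, 0.072 ]), np.float64(0.055)), (0.068, array([0.6823, 0.0653]), np.float64(0.0535)), (0.08, array([0.6748, 0.0587]), np.float64(0.052))]
red [386. 335.] [(0.045, array([ 0.6992, -0.0768]), np.float64(0.0479)), (0.056, array([ 0.6922, -0.079 ]), np.float64(0.0468)), (0.068, array([ 0.6846, -0.0815]), np.float64(0.0455)), (0.08, array([ 0.677, -0.084]), np.float64(0.0442))]
tray [269. 163.] 0.95 [ 0.4585 -0.2376] 0.0737 [49. 54. 53.]
tray [619. 143.] 0.8 [0.426  0.2238] 0.0626 [68. 73. 72.]
tray [424. 236.] 0.75 [ 0.5566 -0.0175] 0.0518 [76. 82. 80.]
tray [342. 239.] 0.69 [ 0.5655 -0.1421] 0.0868 [76. 81. 78.]
```

View pics/w.png

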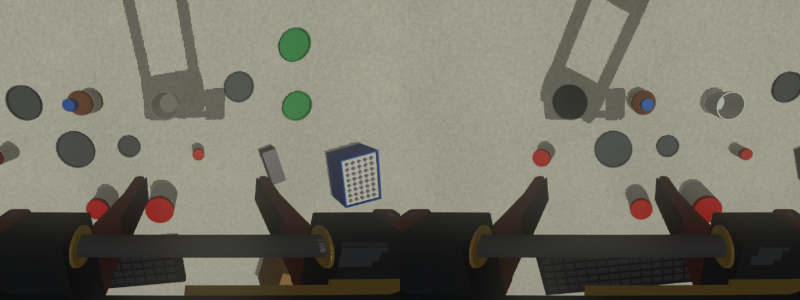

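The wrist and top views agree within 2 mm; the scene view is the biased one. I'm using the top and wrist values, starting with jar_1.

```bash
cat >> h.py <<'E'
Q=[0,1,0,0]
J={1:(.5646,.1435),2:(.5694,-.2955),3:(.685,-.0807),4:(.6785,.060)}
T={1:(.557,-.016),2:(.426,.2285),3:(.459,-.2365),4:(.5657,-.141)}
def run(n,off=0.):
    g=H[n]-.032; c=.115+g
    a=lambda p,z:[p[0],p[1],z]
    move_ptp(a(J[n],c),Q); move_gripper(min(.088,D[n]+.035))
    servo_line(a(J[n],g+.03),rate=.15)
    if servo_line(a(J[n],g),rate=.08,contact_N=6): print("contact on approach",current_position()); return
    move_gripper(max(0,D[n]-.01)); print("gap",current_finger_gap(),current_grip_force())
    servo_line(a(J[n],c),rate=.15)
    move_ptp(a(T[n],c),Q)
    d=capture("top"); 
    for m,_ in topred(d):
        p,dd=fit(d,m,.115+H[n])
        if np.hypot(*(p-T[n]))<.04: print("held lid seen at",p.round(4),"aim",T[n],"dia",dd.round(4))
    servo_line(a(T[n],g+.015),rate=.15)
    print("touch",servo_line(a(T[n],g+.002),rate=.03,contact_N=3),current_position().round(4) if hasattr(current_position(),'round') else current_position(),"want",g+.003)
    move_gripper(min(.088,D[n]+.025))
    servo_line(a(T[n],c),rate=.15); print("clock",current_clock())
def check(n):
    d=capture("top")
    for m,_ in topred(d):
        p,dd=fit(d,m,H[n]+.003)
        if np.hypot(*(p-T[n]))<.04: print("jar",n,"off",(p-T[n]).round(4),"dia",dd.round(4))
E
python3 - <<'E'
from h import *
run(1); move_ptp([.5,.28,.3],Q); check(1)
d=capture("wrist"); cv2.imwrite("pics/a1.png",d["image"])
E
```

```text
gap 0.02557555163040266 30.000364780426025
touch True [ 0.5572 -0.0161  0.0158] want 0.015999999999999997
clock 12.5333
jar 1 off [0.0004 0.    ] dia 0.0238
```

Run:
```python
from h import *
run(2); run(3); move_ptp([.5,.1,.3],Q); check(2); check(3)
```

```text
gap 0.03738982724954292 30.000393390655518
touch True [0.4263 0.2286 0.0269] want 0.027
clock 24.2167
gap 0.04936164028178033 30.000221729278564
touch True [ 0.4592 -0.2367  0.0389] want 0.03900000000000001
clock 32.9333
jar 2 off [ 0.0006 -0.0007] dia 0.037
jar 3 off [0.0008 0.0016] dia 0.0484
```

Run:
```python
from h import *
run(4); move_ptp([.3,.5,.25],Q); 
for n in H: check(n)
for c in ("top","scene"): cv2.imwrite(f"pics/{c}_end.png",capture(c)["image"])
a=cv2.imread("pics/top_end.png");b=cv2.imread("pics/scene_end.png")
cv2.imwrite("pics/end.png",cv2.resize(np.hstack([a,b[100:580]]) if 0 else np.hstack([a,b]),(800,300)))
```

```text
gap 0.06168313053650956 30.00006526708603
touch True [ 0.5659 -0.1411  0.051 ] want 0.051000000000000004
clock 42.1667
jar 1 off [0.0005 0.0001] dia 0.0233
jar 2 off [0.0007 0.0001] dia 0.0351
jar 3 off [0.0011 0.0004] dia 0.0464
jar 4 off [0.0011 0.0004] dia 0.0582
```

View pics/end.png

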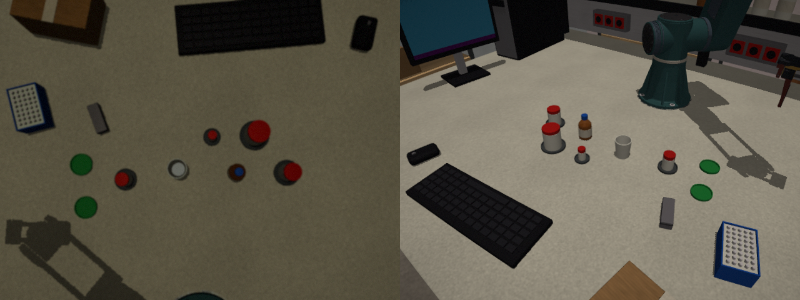

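All four jars stand upright in their own dark trays, at (212,136), (124,179), (291,172) and (259,132) in the top half of the picture. The bottle at (236,172) and the beaker at (178,169) haven't moved, and the arm is clear.

```bash
python3 -c "
from bench import *
print(close_job())"
```

```text
the job is handed in; nothing more can be done
None
```

All four jars stand upright in the trays of their own size, about 1 mm off centre by the top camera; the bottle and beaker look unmoved, and the job is handed in (no verdict was returned).

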